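Switch off the bench test and take the tested module out to its carrier

TASK

The power module in the test nest has passed. First turn the big wheel on the test supply until its orange pointer stands on the green off mark on the far side of the case; then lift the red-handled clamp arm past upright so that it stays open by itself; then move the blue module into the middle of the empty yellow carrier, set down gently, upright and flat on its floor. Leave the wheel at off, the clamp open and the other things on the table alone.

Things in the scene. Friction and masses are not known exactly. Their poses are not given: they have to be found in the camera images.
- wheel (a joint): Angle of the wheel on top of the test supply, rad: 0 = orange pointer exactly on the middle of the green off mark (14 mm wide, at 70 mm radius); positive = wheel turned counter-clockwise seen from above. Stops at -2.2 and 2.2; it starts somewhere positive. A little friction (0.08 N m) keeps it where it is left.
- wheel_grip (a point): Point on the wheel's vertical axis, 102 mm above the table. Wheel: black disc 116 mm across, top at 80 mm, with a black grip bar 90 x 20 mm across it, from 80 to 116 mm above the table. x runs along the bar to the end with the orange pointer (6 mm strip running out over the rim and folded down over the case's side); turns with the wheel; z up.
- dial: Test supply (fixed): grey round case, 148 mm across its foot, 140 mm above it, 68 mm high, white scale ticks and one wider green off mark on its upper side. Origin at the centre of its underside; its x axis points to the green mark, roughly away from the robot.
- nest: Test nest (fixed): steel base x -60 to 90, y -45 to 45 mm, 10 mm thick; origin on the table under the seated module. The module stands on the base between two aluminium cheeks (40 mm wide, inner faces at x = -26 and 26 mm, tops 85 mm above the table, 3 mm over the module), so there only its y faces can be gripped. Hinge posts at x = 70 mm, 108 mm high.
- clamp (a joint): Angle of the clamp arm, rad: 0 = level, pad resting on the module; grows as the handle end rises. A light spring and its weight pull it shut (about 1.5 N at the handle); past about 1.85 it falls open by itself to its stop at 2.15 and stays.
- clamp_hinge (a point): Middle of the clamp hinge, 95 mm above the table; hinge axis = y axis of this point (and of the nest). At joint 0 the arm points along its -x.
- clamp_bar (a point): Middle of the red round handle bar (14 mm thick, 104 mm long along y, parallel to the hinge), 150 mm from the hinge axis, 95 mm above the table when shut. The 16 mm wide arm joins it here: pinch the bar from above about 30 mm to either side along y; it can turn between the fingers. The nearest cheek is 41 mm off, so open the fingers only about 40 mm.
- module_mid (a point): Centre of the blue power module, a block 46 mm (x) by 66 mm (y) by 72 mm high (z), 0.2 to 0.5 kg, so 36 mm above its underside. Loose; it starts upright in the nest, under the clamp, with its axes along the nest's.
- bay (a point): Yellow carrier (fixed): middle of its floor, 6 mm above the table, 90 (x) by 88 (y) mm. Two walls 80 mm long in x, inner faces at y = -38 and 38 mm, rise to 80 mm above the table; the x ends are open. The module goes between them, its 66 mm side along y (either way round), so there it can only be held by its x faces (46 mm apart).
- mat_top (a point): Middle of the top of a black rubber mat 110 x 110 mm, 3 mm thick (fixed): a free place to stand the module while changing the grip.
- drive: Bystander: loose flat silver disk drive, 100 x 70 x 12 mm, origin under its centre.
- jar: Bystander: loose jar with lid, 60 mm across, 70 mm high, origin under its centre.
- driver: Bystander: loose screwdriver lying on the table, about 200 mm long, origin under its middle.
Things that resemble listed ones, but are neither listed nor needed, are in the scene too. Leave any brown or pink look-alike of the nest alone. Of the things that look like the part that bears module_mid, the middle-sized one is meant.

How it is judged:
On the way, in this order (a step that is already met when the one before it is completed fails the run):
1. the wheel's pointer stands on the green off mark (value of joint wheel between -0.09 and 0.09 rad), for 0.3 s.
2. then the clamp arm is up past its hold-open point, let go and staying open (all of step 1 and value of joint clamp above 1.95 rad and contact force between the fingers and anything else below 0.5 N), for 0.3 s.
At the end, for the whole second after the job is handed in: Wheel within 0.09 rad of the middle of the green mark; clamp arm open beyond 1.95 rad; module standing upright (within 0.08 rad) on the carrier's floor between its walls, within 18 mm of the bay's middle along the walls, its 66 mm side across the bay (within 0.25 rad) (all of step 1 and value of joint clamp above 1.95 rad and x of module_mid in the frame of bay between -0.018 and 0.018 m and y of module_mid in the frame of bay between -0.01 and 0.01 m and z of module_mid in the frame of bay between 0.03 and 0.04 m and angle between module_mid's own z axis and vertical below 0.08 rad and angle between the y axis of module_mid and the y axis of bay, either way round below 0.25 rad); the robot touches nothing.
It fails at once if the module is dropped or knocked about (faster than 0.5 m/s with no finger on it: a fall of some 13 mm) (linear speed of module above 0.5 m/s and contact force between the fingers and module below 0.1 N).
It fails at once if a bystander (drive, jar or screwdriver) is moved by more than 25 mm (distance of any of drive, jar, driver from where it was at the start of the episode above 0.025 m).
It also fails if it takes over 72 s, if anything falls off the work surface, if the arm or the gripper's body presses on something with over 40 N, if the wrist force passes 120 N, or if a joint passes its speed limit or range.

ROBOT

A 7-joint arm with a two-finger parallel gripper is mounted at the origin on the work surface. World frame = base frame: x ahead of the robot, y to its left, z up, the work surface at z = 0. Lengths are in m, angles in rad, forces in N, time in s.
With the tool pointing down it reaches from about 0.425 to 0.875 m from the base axis. Payload 4.7 kg.
Tool frame: the origin (TCP) lies on the centre line of the jaws, within the pads' length; the fingertips stand 14 mm ahead of it and the grasp point (between the pads) lies 5 mm behind it; z points along the fingers, y is the line along which they close (so a half turn about z gives the same grasp; the last joint's range is limited). The gripper opens to 87 mm and grips with 3 to 60 N. Pads are 19 mm wide; open, the fingers measure 117 mm over their backs; the gripper's body (75 mm by 190 mm) begins 51 mm behind the grasp point.
Start: joints at [1.164, 0.321, -0.07, 1.45, 0.023, 1.371, -0.057], TCP at [0.266, -0.593, 0.237] pointing down, gripper open.
Joint ranges: [-2.86, 2.86], [-0.3, 2.09], [-1.38, 1.24], [0.06, 2.45], [-1.56, 4.7], [0.09, 2.05], [-2.69, 2.69]. Speed limits (rad/s): [2.57, 2.57, 3.14, 3.14, 3.14, 3.14, 3.14].

INTERFACE

Orientations are given as a rotation vector (axis times angle).
In Python, from bench import * gives the robot as it stands.
- The arm moves only by the shell command python3 -m jog 'ROWS' [FORCE]. ROWS is JSON, a list of rows, each an object of numbers: "claw": the finger opening in mm, from 0 to 87; "dx", "dy", "dz": the shift along the tool's x, y, z in mm; "spin": the turn about the tool's z in degrees. In form: [{"claw": .., "dx": .., "dy": .., "dz": .., "spin": ..}, ...]. A call has 1 to 20 rows; each row is the pose to reach, as a shift and turn from the pose commanded when the call began, along the tool's axes at that moment; what a row does not reach only later rows make up. A row lasts 1/12 s, in which the tool goes at most 41.7 mm and 7.16 degrees, less where a joint would pass 70% of its speed; a pose out of reach is approached as far as the arm can. A call with a gripper value outside its range is refused whole. The fingers move at their own pace and stop on an object; FORCE is the grip in N (left out, the last holds). Time passes only in rows, so rows that repeat a pose let the fingers close. It gives the time, the measured TCP pose, the force, the opening and the grip force at its end, in the units of the state.
- get_state(): the state, without advancing time (a new reading comes with each control period).
- get_image(name): name is "scene" or "top" or "wrist"; returns a dict with "frame" (420x560x3 uint8, red, green, blue), "depth" (420x560 float32, m along the optical axis (not along the pixel's ray), 0 where there is no reading), "K" (3x3 intrinsics, pixels), "T" (4x4, takes a point from camera to world coordinates); the wrist camera has in their place "mount" (4x4, takes a point from camera to tool coordinates, whose origin is the TCP and whose axes are the flange's). Camera axes: x right, y down, z forward; pixel columns grow to the right and rows downward; lengths in m; the calibration is good to about 2 mm. A picture is of the moment at which its call begins: read the wrist's pose just before it.
- close_job(): hands the job in; it is judged then, once.
The state is a dict: "time": time; "joint_positions": joint angles; "qd": joint speeds; "joint_torque": joint torques, N m; "position": TCP position; "tool_rot": TCP orientation; "ft_force": force on the tool from outside, world axes, zero at the start; "torque": the same for the moment, N m; "grip_width": opening from 0.0 (shut) to 1.0 (fully open); "grip_force": force on a finger pad.
Only numpy, scipy, OpenCV 4.12 (cv2) and the standard library are available. Lean on these libraries where they do the work, as an engineer would, in place of code of your own. Each camera call takes 0.05 s, during which the arm holds its last target. There are 200 camera calls.

## Working session

There is one attempt and no reset: what is moved stays moved. The work goes in short steps, Python scripts to look and compute and a shell command to move; the robot and the scene stay as the last step left them, time stands still between calls to the robot, and variables do not carry over. Pictures are saved under pics/ and viewed, at most 10 in all, crops included, and the job is handed in when it is done.

```bash
mkdir -p pics; cat > h.py <<'E'
from bench import *
import numpy as np, cv2
from scipy.spatial.transform import Rotation as R
def cam(n):
    s=get_state(); i=get_image(n)
    if n=="wrist":
        T=np.eye(4);T[:3,:3]=R.from_rotvec(s["tool_rot"]).as_matrix();T[:3,3]=s["position"]
        i["T"]=T@i["mount"]
    return i
def pts(i):
    d=i["depth"];v,u=np.mgrid[:d.shape[0],:d.shape[1]];K=i["K"]
    P=np.stack([(u-K[0,2])/K[0,0]*d,(v-K[1,2])/K[1,1]*d,d],-1)
    return P@i["T"][:3,:3].T+i["T"][:3,3]
def save(i,f): cv2.imwrite("pics/"+f,i["frame"][:,:,::-1]); np.savez("pics/"+f[:-4]+".npz",**i)
def tool(w):
    "world target -> shift in tool axes mm"
    s=get_state(); return 1000*R.from_rotvec(s["tool_rot"]).as_matrix().T@(np.array(w)-s["position"])
def st():
    s=get_state(); M=R.from_rotvec(s["tool_rot"]).as_matrix()
    print(s["time"],np.round(s["position"],4),"M",np.round(M,3).tolist(),np.round(s["ft_force"],1),s["grip_width"],s["grip_force"],np.round(s["joint_positions"],2))
E
python3 - <<'E'
from h import *
st()
for n in("top","scene"):
    i=cam(n); save(i,n+".png"); print(np.round(i["T"],3).tolist(), i["K"].tolist())
E
```

```text
0.0 [ 0.2653 -0.5929  0.2355] M [[0.913, 0.409, -0.001], [0.409, -0.913, 0.002], [-0.0, -0.002, -1.0]] [-0.4  0.4  0.1] 0.997190400159109 0.0 [ 1.16  0.32 -0.07  1.45  0.02  1.37 -0.06]
[[-0.003, -0.986, 0.168, 0.323], [-1.0, 0.007, 0.025, -0.016], [-0.026, -0.168, -0.985, 0.946], [0.0, 0.0, 0.0, 1.0]] [[424.1044747067041, 0.0, 275.98752669730146], [0.0, 424.1044747067041, 216.42905628964732], [0.0, 0.0, 1.0]]
[[-0.476, 0.631, -0.613, 1.076], [0.879, 0.35, -0.323, 0.328], [0.011, -0.693, -0.721, 0.798], [0.0, 0.0, 0.0, 1.0]] [[395.70231269498464, 0.0, 269.5327615627483], [0.0, 395.70231269498464, 207.63269314980366], [0.0, 0.0, 1.0]]
```

View pics/top.png

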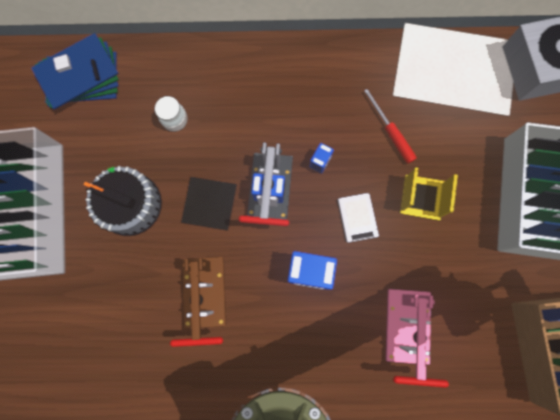

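View pics/scene.png

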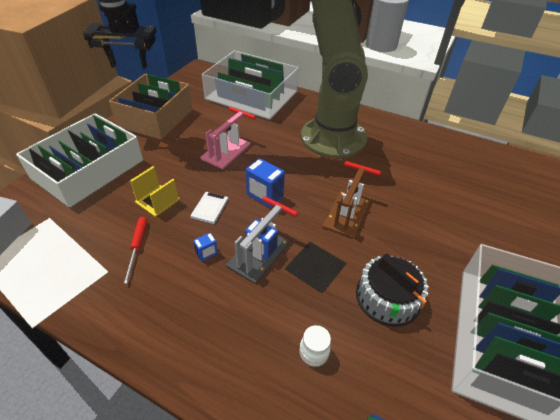

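Top view: test supply at (120,200), its pointer at (93,186) and green mark at (112,170). The steel nest is at (270,185) with its red bar at (264,220). The mat is at (209,203) and the yellow carrier at (428,197). The drive, jar and driver are nearby. The scene view agrees.

```bash
cat > m.py <<'E'
from h import *
def rect(n,p):
    (c,wh,a)=cv2.minAreaRect((p[:,:2]*1000).astype(np.float32)); print(n,len(p),"c",np.round(c,1),"size",np.round(wh,1),"ang",round(a,1),"z",np.round(np.percentile(p[:,2],[5,50,95])*1000))
for n in("top","scene"):
    i=dict(np.load(f"pics/{n}.npz")); P=pts(i); hsv=cv2.cvtColor(i["frame"],cv2.COLOR_RGB2HSV); H,S,V=[hsv[...,k].astype(int) for k in range(3)]
    x,y,z=[P[...,k] for k in range(3)]
    def box(x0,x1,y0,y1,z0,z1): return (x>x0)&(x<x1)&(y>y0)&(y<y1)&(z>z0)&(z<z1)&(i["depth"]>0)
    print(n)
    w=box(.3,.6,.2,.48,.02,.14)
    def q(nm,m):
        p=P[m]
        if len(p)>4: rect(nm,p)
    q("case",w); q("disc",w&(z>.074)&(z<.09)); q("bar",w&(z>.105)); q("green",w&(H>45)&(H<80)&(S>120)); q("orange",w&(H<15)&(S>150)&(V>120))
    nb=box(.3,.6,-.15,.15,.005,.16)
    red=nb&((H<6)|(H>174))&(S>150)&(V>90)
    q("redbar",red&(z>.08)); q("arm",nb&(z>.09)&(S<90)); q("nestbase",nb&(z<.016)&(S<90)&(x>.38))
    q("blue",nb&(H>100)&(H<130)&(S>120)&(z>.05))
    ye=box(.3,.6,-.5,-.2,.001,.12)&(H>20)&(H<35)&(S>120)
    q("yellow",ye); q("yfloor",ye&(z<.012)); q("ytop",ye&(z>.074))
    q("mat",box(.3,.55,.05,.22,-.01,.01)&(V<45)&(S<90))
E
python3 m.py
python3 - <<'E'
import cv2,numpy as np
a=cv2.imread("pics/top.png");b=cv2.imread("pics/scene.png")
c=lambda m,x,y,w,h:cv2.resize(m[y:y+h,x:x+w],(400,300),interpolation=cv2.INTER_CUBIC)
cv2.imwrite("pics/c1.png",np.vstack([np.hstack([c(a,70,155,100,75),c(a,220,140,120,90)]),np.hstack([c(a,385,155,100,75),c(b,340,245,100,75)])]))
E
```

```text
top
case 3703 c [516.2 344.4] size [141.4 140.3] ang 25.7 z [ 37.  78. 115.]
disc 1909 c [515.9 344.9] size [118.2 117.4] ang 25.1 z [76. 79. 82.]
bar 430 c [515.5 343.7] size [89. 20.] ang 66.5 z [110. 114. 117.]
green 20 c [579.  363.1] size [10.7  9.3] ang 15.8 z [65. 68. 70.]
orange 72 c [533.5 386.7] size [61.9  8.5] ang 68.8 z [ 79. 115. 118.]
redbar 312 c [460.  32.] size [102.5  13.5] ang 84.4 z [ 96. 100. 102.]
arm 891 c [458.4 -16.5] size [297.6  90.1] ang 26.2 z [ 96.  99. 102.]
nestbase 1071 c [525.5  -6.9] size [305. 165.] ang 83.7 z [ 6.  9. 13.]
blue 1209 c [459.2 -27.6] size [277.  164.7] ang 2.9 z [ 79.  97. 100.]
yellow 1540 c [ 533.6 -337.1] size [119.1 113.5] ang 78.0 z [ 3. 23. 80.]
yfloor 661 c [ 533.7 -337.4] size [118.3 113.7] ang 78.5 z [2. 5. 8.]
ytop 262 c [ 525.7 -321. ] size [89.3 79.4] ang 78.8 z [75. 79. 82.]
scene
case 3517 c [519.5 344.4] size [139.9 140.2] ang 12.7 z [ 30.  79. 115.]
disc 1413 c [517.2 344.3] size [120.6 118. ] ang 17.1 z [77. 80. 84.]
bar 443 c [517.7 344.6] size [89.1 21.9] ang 66.4 z [106. 115. 118.]
green 85 c [579.4 363.9] size [12.5 14.2] ang 24.1 z [40. 62. 71.]
orange 87 c [531.4 387.4] size [61.4 16.5] ang 64.4 z [ 69.  84. 118.]
redbar 181 c [463.2  33.8] size [100.   13.4] ang 84.1 z [ 93. 100. 102.]
arm 476 c [456.1 -17.9] size [293.3  88.4] ang 25.9 z [ 94. 100. 103.]
nestbase 578 c [524.9  -7.5] size [309.  151.9] ang 82.0 z [ 6. 10. 13.]
blue 844 c [459.7 -26.6] size [272.  163.1] ang 3.0 z [ 57.  91. 100.]
yellow 1358 c [ 519.  -361.6] size [179.8  91.4] ang 77.5 z [ 4. 39. 79.]
yfloor 301 c [ 518.7 -362.7] size [177.5  91.4] ang 77.5 z [ 2.  6. 11.]
ytop 162 c [ 528.  -320.9] size [91.2 79.7] ang 78.9 z [74. 78. 81.]
mat 43 c [510.9 163.3] size [101.2  80.5] ang 84.3 z [1. 3. 6.]
```

View pics/c1.png

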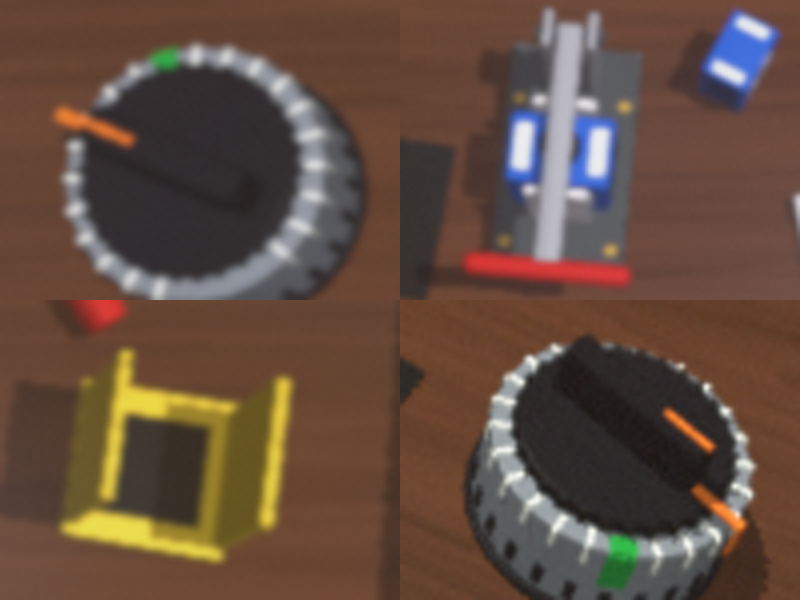

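```bash

python3 -m jog '[{"dx":462,"dy":-334,"dz":0,"spin":-42},{"dx":462,"dy":-334,"dz":0,"spin":-42},{"dx":462,"dy":-334,"dz":0,"spin":-42},{"dx":462,"dy":-334,"dz":0,"spin":-42},{"dx":462,"dy":-334,"dz":0,"spin":-42},{"dx":462,"dy":-334,"dz":0,"spin":-42},{"dx":462,"dy":-334,"dz":0,"spin":-42},{"dx":462,"dy":-334,"dz":0,"spin":-42},{"dx":462,"dy":-334,"dz":0,"spin":-42},{"dx":462,"dy":-334,"dz":0,"spin":-42},{"dx":462,"dy":-334,"dz":0,"spin":-42},{"dx":462,"dy":-334,"dz":0,"spin":-42},{"dx":613,"dy":-753,"dz":0,"spin":-42},{"dx":613,"dy":-753,"dz":0,"spin":-42},{"dx":613,"dy":-753,"dz":0,"spin":-42},{"dx":613,"dy":-753,"dz":0,"spin":-42},{"dx":613,"dy":-753,"dz":0,"spin":-42},{"dx":613,"dy":-753,"dz":0,"spin":-42},{"dx":613,"dy":-753,"dz":0,"spin":-42},{"dx":613,"dy":-753,"dz":0,"spin":-42}]'
python3 -c "
from h import *
st(); print(tool([.5165,.3445,.235]))"
```

```text
0.1 [ 0.2653 -0.5929  0.2355] M [[0.913, 0.408, -0.001], [0.408, -0.913, 0.002], [-0.0, -0.002, -1.0]] [-0.8 -0.2 -0.7] 0.9987792620367344 0.0 [ 1.16  0.32 -0.07  1.45  0.02  1.37 -0.06]
[ 612.22501115 -752.97421346    1.8107142 ]$[0]: bad value
```

```bash

python3 -m jog '[{"claw":87,"dx":462,"dy":-334,"dz":0,"spin":-42},{"claw":87,"dx":462,"dy":-334,"dz":0,"spin":-42},{"claw":87,"dx":462,"dy":-334,"dz":0,"spin":-42},{"claw":87,"dx":462,"dy":-334,"dz":0,"spin":-42},{"claw":87,"dx":462,"dy":-334,"dz":0,"spin":-42},{"claw":87,"dx":462,"dy":-334,"dz":0,"spin":-42},{"claw":87,"dx":462,"dy":-334,"dz":0,"spin":-42},{"claw":87,"dx":462,"dy":-334,"dz":0,"spin":-42},{"claw":87,"dx":462,"dy":-334,"dz":0,"spin":-42},{"claw":87,"dx":462,"dy":-334,"dz":0,"spin":-42},{"claw":87,"dx":462,"dy":-334,"dz":0,"spin":-42},{"claw":87,"dx":462,"dy":-334,"dz":0,"spin":-42},{"claw":87,"dx":613,"dy":-753,"dz":0,"spin":-42},{"claw":87,"dx":613,"dy":-753,"dz":0,"spin":-42},{"claw":87,"dx":613,"dy":-753,"dz":0,"spin":-42},{"claw":87,"dx":613,"dy":-753,"dz":0,"spin":-42},{"claw":87,"dx":613,"dy":-753,"dz":0,"spin":-42},{"claw":87,"dx":613,"dy":-753,"dz":0,"spin":-42},{"claw":87,"dx":613,"dy":-753,"dz":0,"spin":-42},{"claw":87,"dx":613,"dy":-753,"dz":0,"spin":-42}]'
python3 -c "
from h import *
st(); print(tool([.5165,.3445,.235]))"
```

```text
time: 1.77
position: [0.5162, 0.1746, 0.2364]
tool_rot: [2.633, 1.713, -0.0]
ft_force: [1.0, 0.5, -0.2]
grip_width: 1.0
grip_force: 0.0
1.7667 [0.5162 0.1746 0.2364] M [[0.405, 0.914, 0.0], [0.914, -0.405, -0.001], [-0.001, 0.0, -1.0]] [ 1.   0.5 -0.2] 1.0004026808501878 0.0 [ 0.33  0.16 -0.78  1.69  0.12  1.34 -0.88]
[155.40387154 -68.63205654   1.30133796]
```

```bash

python3 -m jog '[{"claw":60,"dx":155,"dy":-69,"dz":0,"spin":0},{"claw":60,"dx":155,"dy":-69,"dz":0,"spin":0},{"claw":60,"dx":155,"dy":-69,"dz":0,"spin":0},{"claw":60,"dx":155,"dy":-69,"dz":0,"spin":0},{"claw":60,"dx":155,"dy":-69,"dz":0,"spin":0},{"claw":60,"dx":155,"dy":-69,"dz":0,"spin":0}]'
python3 -c "
from h import *
i=cam('wrist');save(i,'w1.png')
st(); print(tool([.5165,.3445,.235]))
P=pts(i);hsv=cv2.cvtColor(i['frame'],cv2.COLOR_RGB2HSV);H,S,V=[hsv[...,k].astype(int) for k in range(3)]
x,y,z=[P[...,k] for k in range(3)]
ok=(i['depth']>0)&(abs(x-.516)<.1)&(abs(y-.344)<.1)
for n,m in (('g',ok&(H>45)&(H<80)&(S>120)&(z>.06)),('o',ok&(H<15)&(S>150)&(z>.06)),('bar',ok&(z>.1)&(z<.125)&(V<80)),('disc',ok&(z>.073)&(z<.125))):
  p=P[m]
  if len(p)>5: print(n,len(p),cv2.minAreaRect((p[:,:2]*1000).astype('f4')),p.mean(0))
"
```

```text
time: 2.27
position: [0.5142, 0.3465, 0.2357]
tool_rot: [-2.625, -1.721, 0.002]
ft_force: [-0.1, -0.0, 0.1]
grip_width: 0.709
grip_force: 0.0
2.3167 [0.5156 0.3436 0.2357] M [[0.402, 0.916, -0.002], [0.916, -0.402, -0.0], [-0.001, -0.001, -1.0]] [ 0.2 -1.6 -0.2] 0.699549591866863 0.0 [ 0.03  0.37 -0.84  1.51  0.27  1.39 -1.24]
[1.20823436 0.47737916 0.68539574]
g 186 ((578.6171264648438, 364.5158386230469), (11.67706298828125, 13.456988334655762), 22.814279556274414) [0.57861377 0.36468177 0.06837649]
o 281 ((521.1424560546875, 373.9382629394531), (95.31066131591797, 28.098161697387695), 44.09333419799805) [0.53228254 0.38896987 0.10553809]
bar 802 ((516.7783813476562, 346.75860595703125), (86.95746612548828, 19.850513458251953), 67.30809783935547) [0.51659356 0.35168157 0.11382531]
disc 13002 ((516.1593017578125, 345.1346130371094), (118.49038696289062, 118.38138580322266), 22.88741111755371) [0.5184253  0.35027341 0.08681374]
```

View pics/w1.png

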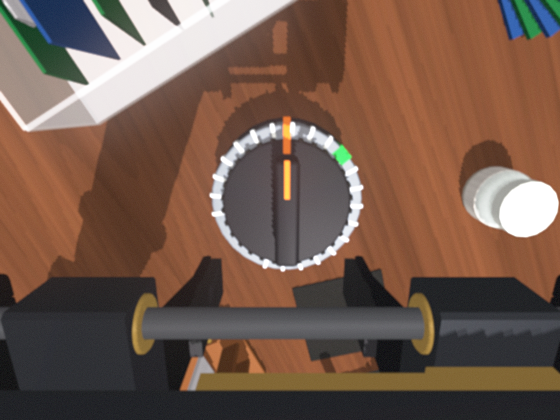

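The wrist view shows the bar centred, with the pointer at (287,130) and the green mark at (343,156). That is about 49° clockwise.

```bash

python3 -m jog '[{"claw":45,"dx":1,"dy":0,"dz":40,"spin":0},{"claw":45,"dx":1,"dy":0,"dz":80,"spin":0},{"claw":45,"dx":1,"dy":0,"dz":115,"spin":0},{"claw":45,"dx":1,"dy":0,"dz":134,"spin":0},{"claw":45,"dx":1,"dy":0,"dz":134,"spin":0},{"claw":10,"dx":1,"dy":0,"dz":134,"spin":0},{"claw":10,"dx":1,"dy":0,"dz":134,"spin":0},{"claw":10,"dx":1,"dy":0,"dz":134,"spin":0},{"claw":10,"dx":1,"dy":0,"dz":134,"spin":0},{"claw":10,"dx":1,"dy":0,"dz":134,"spin":0},{"claw":10,"dx":1,"dy":0,"dz":134,"spin":0},{"claw":10,"dx":1,"dy":0,"dz":134,"spin":0}]' 25
python3 -c "
from h import *
st()"
```

```text
time: 3.32
position: [0.5162, 0.3448, 0.1043]
tool_rot: [-2.632, -1.714, -0.001]
ft_force: [-4.1, -1.4, 5.6]
grip_width: 0.226
grip_force: 25.0
3.3167 [0.5162 0.3448 0.1043] M [[0.404, 0.915, 0.0], [0.915, -0.404, 0.001], [0.001, -0.0, -1.0]] [-4.1 -1.4  5.6] 0.22612232310003283 24.97512155910954 [-0.01  0.47 -0.79  1.66  0.36  1.16 -1.31]
```

```bash

python3 -m jog '[{"claw":10,"dx":0,"dy":0,"dz":0,"spin":6},{"claw":10,"dx":0,"dy":0,"dz":0,"spin":12},{"claw":10,"dx":0,"dy":0,"dz":0,"spin":18},{"claw":10,"dx":0,"dy":0,"dz":0,"spin":24},{"claw":10,"dx":0,"dy":0,"dz":0,"spin":30},{"claw":10,"dx":0,"dy":0,"dz":0,"spin":36},{"claw":10,"dx":0,"dy":0,"dz":0,"spin":42},{"claw":10,"dx":0,"dy":0,"dz":0,"spin":47},{"claw":10,"dx":0,"dy":0,"dz":0,"spin":49},{"claw":10,"dx":0,"dy":0,"dz":0,"spin":49},{"claw":10,"dx":0,"dy":0,"dz":0,"spin":49},{"claw":10,"dx":0,"dy":0,"dz":0,"spin":49}]'
python3 -c "
from h import *
st()"
```

```text
time: 4.32
position: [0.5165, 0.3445, 0.1043]
tool_rot: [-3.106, -0.468, -0.001]
ft_force: [-3.1, -1.3, 5.5]
grip_width: 0.228
grip_force: 25.0
4.3167 [0.5165 0.3445 0.1043] M [[0.956, 0.295, 0.001], [0.295, -0.956, 0.001], [0.001, -0.001, -1.0]] [-3.1 -1.3  5.5] 0.22808367755512352 24.977661101147532 [-0.12  0.43 -0.63  1.66  0.27  1.14 -2.1 ]
```

```bash

python3 -m jog '[{"claw":45,"dx":0,"dy":0,"dz":0,"spin":0},{"claw":45,"dx":0,"dy":0,"dz":0,"spin":0},{"claw":45,"dx":0,"dy":0,"dz":0,"spin":0},{"claw":45,"dx":0,"dy":0,"dz":0,"spin":0},{"claw":45,"dx":0,"dy":0,"dz":-40,"spin":0},{"claw":40,"dx":0,"dy":0,"dz":-80,"spin":0},{"claw":40,"dx":0,"dy":0,"dz":-120,"spin":0},{"claw":40,"dx":0,"dy":0,"dz":-130,"spin":0},{"claw":40,"dx":0,"dy":0,"dz":-130,"spin":0},{"claw":40,"dx":0,"dy":0,"dz":-130,"spin":0}]'
python3 - <<'E'
from h import *
i=cam('wrist');save(i,'w2.png')
st()
P=pts(i);hsv=cv2.cvtColor(i['frame'],cv2.COLOR_RGB2HSV);H,S,V=[hsv[...,k].astype(int) for k in range(3)]
x,y,z=[P[...,k] for k in range(3)]
ok=(i['depth']>0)&(abs(x-.516)<.1)&(abs(y-.344)<.1)
for n,m in (('g',ok&(H>45)&(H<80)&(S>120)&(z>.06)),('o',ok&(H<15)&(S>150)&(z>.06)),('bar',ok&(z>.1)&(z<.125)&(V<80)),('disc',ok&(z>.073)&(z<.125))):
  p=P[m]
  if len(p)>5: print(n,len(p),cv2.minAreaRect((p[:,:2]*1000).astype('f4')),p.mean(0))
i=cam('top');save(i,'top2.png')
a=i['frame'][...,::-1];w=cv2.imread('pics/w2.png')
cv2.imwrite('pics/c2.png',cv2.resize(w[90:300,180:400],(660,600),interpolation=cv2.INTER_CUBIC))
# clamp measurements from first images
for n in('top','scene'):
    i=dict(np.load(f'pics/{n}.npz'));P=pts(i);hsv=cv2.cvtColor(i['frame'],cv2.COLOR_RGB2HSV);H,S,V=[hsv[...,k].astype(int) for k in range(3)]
    x,y,z=[P[...,k] for k in range(3)]
    ok=(i['depth']>0)&(x>.4)&(x<.64)&(y>-.035)&(y<.09)
    for nm,m in(('arm',ok&(z>.088)&(z<.115)&(S<90)&(x>.475)),('armall',ok&(z>.088)&(x>.475)),('base',ok&(z>.005)&(z<.014)&(S<110)),('blue',ok&(H>100)&(H<130)&(S>120)&(z>.07))):
        p=P[m]
        if len(p)>5: print(n,nm,len(p),cv2.minAreaRect((p[:,:2]*1000).astype('f4')),np.percentile(p[:,2],[5,95]))
E
```

```text
time: 5.15
position: [0.5172, 0.3435, 0.2327]
tool_rot: [3.107, 0.467, 0.002]
ft_force: [-0.5, -0.8, 0.0]
grip_width: 0.461
grip_force: 0.0
5.2 [0.5166 0.3429 0.2312] M [[0.956, 0.294, -0.001], [0.294, -0.956, -0.001], [-0.002, 0.001, -1.0]] [-0.8  0.7 -0.5] 0.4604914656822444 0.0 [-0.1   0.33 -0.66  1.52  0.2   1.37 -2.05]
g 91 ((558.465576171875, 396.6613464355469), (13.749679565429688, 90.4030532836914), 32.44818115234375) [0.57620944 0.36905342 0.08042612]
o 566 ((547.5654907226562, 329.2964172363281), (104.72486114501953, 54.041419982910156), 69.85742950439453) [0.5583386  0.35524283 0.10818756]
bar 2365 ((517.6795654296875, 345.83282470703125), (87.14446258544922, 19.853601455688477), 17.437387466430664) [0.51722391 0.34556908 0.11497562]
disc 13233 ((515.8468627929688, 345.34906005859375), (118.12232208251953, 118.93911743164062), 60.804012298583984) [0.52156552 0.3468937  0.08696051]
top arm 664 ((547.932373046875, 17.99932098388672), (41.93773651123047, 145.92552185058594), 89.5343017578125) [0.09467472 0.10637739]
top armall 670 ((547.959716796875, 17.80445671081543), (41.9
[... 217 characters left out ...]
top blue 212 ((538.9827270507812, 23.81328582763672), (65.31373596191406, 46.11781311035156), 84.30052947998047) [0.07821646 0.08417222]
scene arm 519 ((549.7886962890625, 17.262971878051758), (44.453895568847656, 148.68917846679688), 89.7879867553711) [0.09147405 0.10689369]
scene armall 521 ((549.7886962890625, 17.262971878051758), (44.453895568847656, 148.68917846679688), 89.7879867553711) [0.09148075 0.10688531]
scene base 771 ((556.4625244140625, 22.66254997253418), (91.09174346923828, 151.42921447753906), 84.52059173583984) [0.00695293 0.01239348]
scene blue 169 ((482.7047424316406, 15.775779724121094), (179.33236694335938, 70.61508178710938), 9.392004013061523) [0.07203362 0.08347042]
```

View pics/c2.png

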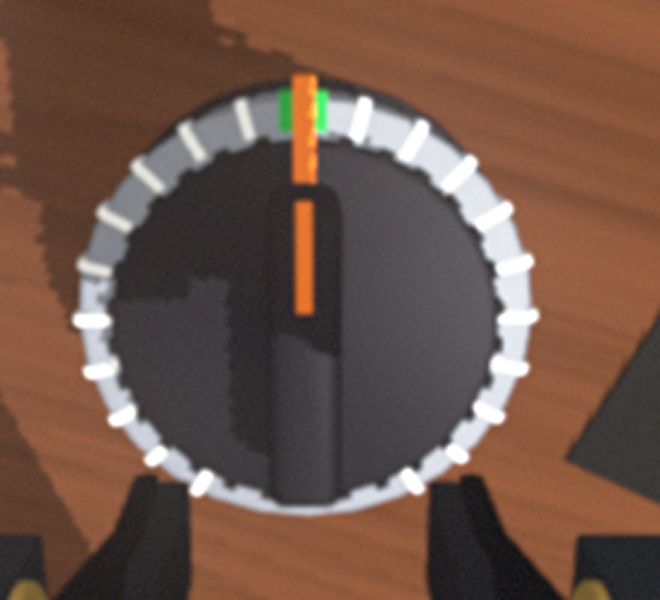

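The pointer (305,110 in the crop) stands in the middle of the green mark. Next is the clamp.

```bash

python3 -m jog '[{"claw":40,"dx":-133,"dy":255,"dz":0,"spin":-67},{"claw":40,"dx":-133,"dy":255,"dz":0,"spin":-67},{"claw":40,"dx":-133,"dy":255,"dz":0,"spin":-67},{"claw":40,"dx":-133,"dy":255,"dz":0,"spin":-67},{"claw":40,"dx":-133,"dy":255,"dz":0,"spin":-67},{"claw":40,"dx":-133,"dy":255,"dz":0,"spin":-67},{"claw":40,"dx":-133,"dy":255,"dz":0,"spin":-67},{"claw":40,"dx":-133,"dy":255,"dz":0,"spin":-67},{"claw":40,"dx":-133,"dy":255,"dz":20,"spin":-67},{"claw":40,"dx":-133,"dy":255,"dz":40,"spin":-67},{"claw":40,"dx":-133,"dy":255,"dz":40,"spin":-67},{"claw":40,"dx":-133,"dy":255,"dz":40,"spin":-67}]'
python3 - <<'E'
from h import *
i=cam('wrist');save(i,'w3.png')
st()
P=pts(i);hsv=cv2.cvtColor(i['frame'],cv2.COLOR_RGB2HSV);H,S,V=[hsv[...,k].astype(int) for k in range(3)]
x,y,z=[P[...,k] for k in range(3)]
ok=(i['depth']>0)&(x>.42)&(x<.65)&(abs(y-.02)<.09)
for n,m in (('red',ok&((H<6)|(H>174))&(S>150)&(z>.08)),('blue',ok&(H>100)&(H<130)&(S>120)&(z>.075)&(z<.09)),('arm',ok&(z>.09)&(z<.11)&(S<90)&(x>.475))):
  p=P[m]
  if len(p)>5: print(n,len(p),cv2.minAreaRect((p[:,:2]*1000).astype('f4')),p.max(0)[2])
print(tool([.4645,.062,.09]))
E
```

```text
time: 6.25
position: [0.4628, 0.0598, 0.1896]
tool_rot: [-2.329, -2.102, 0.007]
ft_force: [1.4, 0.0, 1.0]
grip_width: 0.456
grip_force: 0.0
6.3 [0.4637 0.0603 0.1907] M [[0.104, 0.995, -0.003], [0.995, -0.104, 0.0], [-0.0, -0.003, -1.0]] [-0.  -0.5  0.3] 0.4636621489678204 0.0 [ 0.37 -0.02 -0.55  1.93 -0.01  1.23 -0.28]
red 1738 ((462.3653259277344, 44.35244369506836), (98.60200500488281, 13.8659029006958), 83.7358627319336) 0.257911453709309
blue 1109 ((539.51513671875, 25.160701751708984), (65.43805694580078, 45.8209342956543), 84.25040435791016) 0.08842728153190837
arm 5259 ((548.7681884765625, 29.112911224365234), (39.076602935791016, 148.92486572265625), 81.9156723022461) 0.10873666259852205
[  1.8226691    0.98698441 100.74324059]
```

View pics/w3.png

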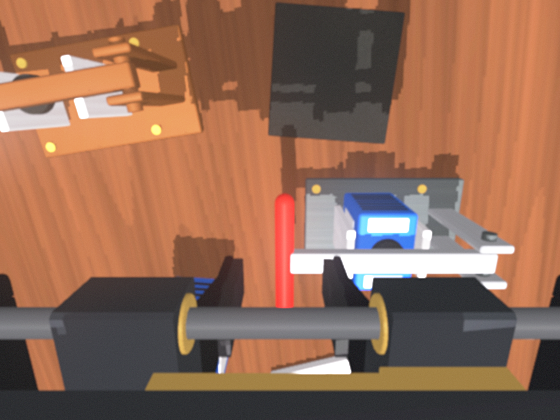

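The red bar (285,250) runs midway between the fingers and parallel to the pads.

```bash

python3 -m jog '[{"claw":40,"dx":1,"dy":0,"dz":35,"spin":0},{"claw":40,"dx":1,"dy":0,"dz":70,"spin":0},{"claw":40,"dx":1,"dy":0,"dz":95,"spin":0},{"claw":40,"dx":1,"dy":0,"dz":100,"spin":0},{"claw":40,"dx":1,"dy":0,"dz":100,"spin":0},{"claw":40,"dx":1,"dy":0,"dz":100,"spin":0},{"claw":5,"dx":1,"dy":0,"dz":100,"spin":0},{"claw":5,"dx":1,"dy":0,"dz":100,"spin":0},{"claw":5,"dx":1,"dy":0,"dz":100,"spin":0},{"claw":5,"dx":1,"dy":0,"dz":100,"spin":0},{"claw":5,"dx":1,"dy":0,"dz":100,"spin":0},{"claw":5,"dx":1,"dy":0,"dz":100,"spin":0}]' 15
python3 - <<'E'
from h import *
st()
for k in range(1,16):
    t=.142*k; print(k,round(t,2),"dy",round(150*(1-np.cos(t))),"dz",round(-150*np.sin(t)))
E
```

```text
time: 7.3
position: [0.4635, 0.0618, 0.0928]
tool_rot: [-2.331, -2.103, 0.004]
ft_force: [-5.0, 0.4, 5.6]
grip_width: 0.154
grip_force: 15.0
7.3 [0.4635 0.0618 0.0928] M [[0.103, 0.995, -0.003], [0.995, -0.103, -0.001], [-0.001, -0.003, -1.0]] [-5.   0.4  5.6] 0.15388016262919788 15.000318735837936 [ 0.35  0.1  -0.56  2.04  0.06  1.03 -0.34]
1 0.14 dy 2 dz -21
2 0.28 dy 6 dz -42
3 0.43 dy 13 dz -62
4 0.57 dy 24 dz -81
5 0.71 dy 36 dz -98
6 0.85 dy 51 dz -113
7 0.99 dy 68 dz -126
8 1.14 dy 87 dz -136
9 1.28 dy 107 dz -144
10 1.42 dy 127 dz -148
11 1.56 dy 149 dz -150
12 1.7 dy 170 dz -149
13 1.85 dy 191 dz -144
14 1.99 dy 211 dz -137
15 2.13 dy 230 dz -127
```

```bash

python3 -m jog '[{"claw":5,"dx":0,"dy":2,"dz":-21,"spin":0},{"claw":5,"dx":0,"dy":6,"dz":-42,"spin":0},{"claw":5,"dx":0,"dy":13,"dz":-62,"spin":0},{"claw":5,"dx":0,"dy":24,"dz":-81,"spin":0},{"claw":5,"dx":0,"dy":36,"dz":-98,"spin":0},{"claw":5,"dx":0,"dy":51,"dz":-113,"spin":0},{"claw":5,"dx":0,"dy":68,"dz":-126,"spin":0},{"claw":5,"dx":0,"dy":87,"dz":-136,"spin":0},{"claw":5,"dx":0,"dy":107,"dz":-144,"spin":0},{"claw":5,"dx":0,"dy":127,"dz":-148,"spin":0},{"claw":5,"dx":0,"dy":149,"dz":-150,"spin":0},{"claw":5,"dx":0,"dy":170,"dz":-149,"spin":0},{"claw":5,"dx":0,"dy":191,"dz":-144,"spin":0},{"claw":5,"dx":0,"dy":211,"dz":-137,"spin":0},{"claw":5,"dx":0,"dy":225,"dz":-130,"spin":0},{"claw":5,"dx":0,"dy":225,"dz":-130,"spin":0},{"claw":5,"dx":0,"dy":225,"dz":-130,"spin":0}]'
python3 - <<'E'
from h import *
st()
E
```

```text
time: 8.72
position: [0.6898, 0.0384, 0.2221]
tool_rot: [2.333, 2.104, 0.001]
ft_force: [1.3, -0.1, 0.1]
grip_width: 0.156
grip_force: 15.0
8.7167 [0.6898 0.0384 0.2221] M [[0.103, 0.995, 0.001], [0.995, -0.103, 0.0], [0.001, 0.001, -1.0]] [ 1.3 -0.1  0.1] 0.15629233429658212 15.007934421300888 [ 0.27  0.46 -0.51  1.34  0.22  1.39 -0.34]
```

```bash

python3 -m jog '[{"claw":60,"dx":0,"dy":0,"dz":0,"spin":0},{"claw":60,"dx":0,"dy":0,"dz":0,"spin":0},{"claw":60,"dx":0,"dy":0,"dz":0,"spin":0},{"claw":60,"dx":0,"dy":0,"dz":0,"spin":0},{"claw":60,"dx":0,"dy":0,"dz":-30,"spin":0},{"claw":60,"dx":0,"dy":0,"dz":-60,"spin":0},{"claw":60,"dx":0,"dy":0,"dz":-60,"spin":0},{"claw":60,"dx":0,"dy":0,"dz":-60,"spin":0},{"claw":60,"dx":0,"dy":0,"dz":-60,"spin":0},{"claw":60,"dx":0,"dy":0,"dz":-60,"spin":0},{"claw":60,"dx":0,"dy":0,"dz":-60,"spin":0}]'
python3 - <<'E'
from h import *
st()
print(tool([.5395,.0245,.23]))
for n in('top','scene'):
    i=cam(n);save(i,n+'3.png');P=pts(i);hsv=cv2.cvtColor(i['frame'],cv2.COLOR_RGB2HSV);H,S,V=[hsv[...,k].astype(int) for k in range(3)]
    x,y,z=[P[...,k] for k in range(3)]
    p=P[(i['depth']>0)&((H<6)|(H>174))&(S>150)&(z>.15)&(abs(y)<.1)&(x>.5)&(x<.8)]; print(n,len(p),p.mean(0) if len(p) else 0)
E
```

```text
time: 9.63
position: [0.688, 0.0383, 0.281]
tool_rot: [-2.332, -2.103, 0.004]
ft_force: [0.2, 0.3, -0.2]
grip_width: 0.678
grip_force: 0.0
9.6333 [0.688  0.0383 0.281 ] M [[0.103, 0.995, -0.003], [0.995, -0.103, -0.0], [-0.001, -0.003, -1.0]] [ 0.2  0.3 -0.2] 0.6782442144198213 0.0 [ 0.26  0.44 -0.51  1.25  0.21  1.5  -0.33]
[ -28.97020205 -146.19270871   51.35294154]
top 0 0
scene 160 [0.69822999 0.03889792 0.22675663]
```

View pics/scene3.png

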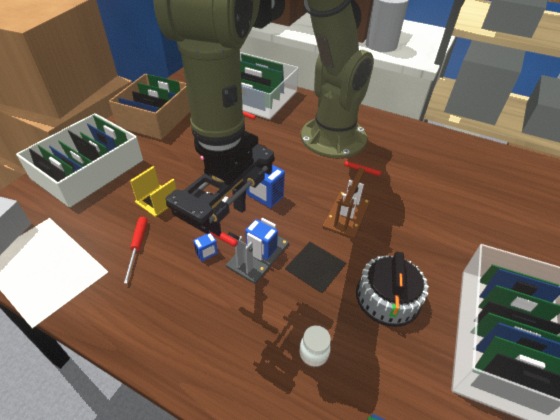

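The clamp is open, with its handle laid back near (230,240), and the wheel is still at off. Next I find the mat and move over the module.

```bash

python3 -m jog '[{"claw":87,"dx":-29,"dy":-146,"dz":0,"spin":-90},{"claw":87,"dx":-29,"dy":-146,"dz":0,"spin":-90},{"claw":87,"dx":-29,"dy":-146,"dz":0,"spin":-90},{"claw":87,"dx":-29,"dy":-146,"dz":0,"spin":-90},{"claw":87,"dx":-29,"dy":-146,"dz":0,"spin":-90},{"claw":87,"dx":-29,"dy":-146,"dz":10,"spin":-90},{"claw":87,"dx":-29,"dy":-146,"dz":20,"spin":-90},{"claw":87,"dx":-29,"dy":-146,"dz":30,"spin":-90},{"claw":87,"dx":-29,"dy":-146,"dz":40,"spin":-90},{"claw":87,"dx":-29,"dy":-146,"dz":51,"spin":-90},{"claw":87,"dx":-29,"dy":-146,"dz":51,"spin":-90},{"claw":87,"dx":-29,"dy":-146,"dz":51,"spin":-90},{"claw":87,"dx":-29,"dy":-146,"dz":51,"spin":-90},{"claw":87,"dx":-29,"dy":-146,"dz":51,"spin":-90},{"claw":87,"dx":-29,"dy":-146,"dz":51,"spin":-90}]'
python3 - <<'E'
from h import *
i=cam('wrist');save(i,'w4.png')
st()
P=pts(i);hsv=cv2.cvtColor(i['frame'],cv2.COLOR_RGB2HSV);H,S,V=[hsv[...,k].astype(int) for k in range(3)]
x,y,z=[P[...,k] for k in range(3)]
ok=(i['depth']>0)&(x>.45)&(x<.65)&(abs(y-.02)<.09)
p=P[ok&(abs(z-.082)<.004)&((H>100)&(H<130)&(S>120)|(V>200)&(abs(y-.025)>.012))];print(len(p),cv2.minAreaRect((p[:,:2]*1000).astype('f4')),p[:,2].mean())
i=dict(np.load('pics/top.npz'));P=pts(i)
q=np.array([[191,178],[236,184],[229,229],[183,222]]);print([P[v,u].round(3).tolist() for u,v in q], P[203,209])
print(tool([.5395,.0245,.055]))
E
```

```text
time: 10.98
position: [0.5403, 0.0246, 0.2313]
tool_rot: [-0.165, -3.137, 0.0]
ft_force: [-1.0, -0.7, 0.5]
grip_width: 0.997
grip_force: 0.0
11.0333 [0.5404 0.0246 0.2313] M [[-0.994, 0.105, -0.0], [0.105, 0.994, -0.0], [0.0, -0.0, -1.0]] [ 0.3  0.8 -0.3] 0.99904906321864 0.0 [ 0.53  0.14 -0.67  1.71  0.09  1.32  1.3 ]
3969 ((540.13525390625, 24.48073959350586), (65.93756866455078, 63.883148193359375), 83.95924377441406) 0.08173459761167551
[[0.576, 0.204, -0.0], [0.562, 0.1, -0.003], [0.457, 0.114, -0.002], [0.473, 0.219, 0.003]] [0.51660332 0.16078868 0.00090499]
[  0.81105744  -0.2120563  176.33405478]
```

View pics/w4.png

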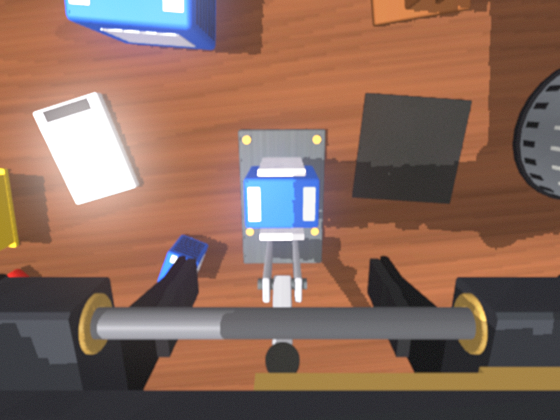

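The module (281,197) is centred and square between the fingers, and its y sides are clear. Descending to grip.

```bash

python3 -m jog '[{"claw":87,"dx":0,"dy":0,"dz":35,"spin":0},{"claw":87,"dx":0,"dy":0,"dz":70,"spin":0},{"claw":87,"dx":0,"dy":0,"dz":105,"spin":0},{"claw":87,"dx":0,"dy":0,"dz":130,"spin":0},{"claw":87,"dx":0,"dy":0,"dz":150,"spin":0},{"claw":87,"dx":0,"dy":0,"dz":165,"spin":0},{"claw":87,"dx":0,"dy":0,"dz":175,"spin":0},{"claw":87,"dx":0,"dy":0,"dz":175,"spin":0},{"claw":60,"dx":0,"dy":0,"dz":175,"spin":0},{"claw":60,"dx":0,"dy":0,"dz":175,"spin":0},{"claw":60,"dx":0,"dy":0,"dz":175,"spin":0},{"claw":60,"dx":0,"dy":0,"dz":175,"spin":0},{"claw":60,"dx":0,"dy":0,"dz":175,"spin":0},{"claw":60,"dx":0,"dy":0,"dz":175,"spin":0}]' 30
python3 - <<'E'
from h import *
st()
E
```

```text
time: 12.2
position: [0.5413, 0.0241, 0.0576]
tool_rot: [0.162, 3.136, -0.002]
ft_force: [-1.2, -1.7, 5.9]
grip_width: 0.758
grip_force: 30.0
12.2 [0.5413 0.0241 0.0576] M [[-0.995, 0.103, 0.002], [0.103, 0.995, -0.001], [-0.002, -0.001, -1.0]] [-1.2 -1.7  5.9] 0.7583939173285535 29.996867473237216 [ 0.47  0.32 -0.64  1.9   0.23  0.99  1.19]
```

```bash

python3 -m jog '[{"claw":60,"dx":0,"dy":0,"dz":-15,"spin":0},{"claw":60,"dx":0,"dy":0,"dz":-40,"spin":0},{"claw":60,"dx":0,"dy":0,"dz":-70,"spin":0},{"claw":60,"dx":0,"dy":0,"dz":-100,"spin":0},{"claw":60,"dx":0,"dy":0,"dz":-105,"spin":0},{"claw":60,"dx":5,"dy":15,"dz":-105,"spin":0},{"claw":60,"dx":12,"dy":40,"dz":-105,"spin":0},{"claw":60,"dx":20,"dy":70,"dz":-105,"spin":0},{"claw":60,"dx":29,"dy":100,"dz":-90,"spin":0},{"claw":60,"dx":36,"dy":122,"dz":-65,"spin":0},{"claw":60,"dx":38,"dy":132,"dz":-40,"spin":0},{"claw":60,"dx":38,"dy":132,"dz":-20,"spin":0},{"claw":60,"dx":38,"dy":132,"dz":-10,"spin":0},{"claw":60,"dx":38,"dy":132,"dz":-8,"spin":0},{"claw":60,"dx":38,"dy":132,"dz":-8,"spin":0}]'
python3 - <<'E'
from h import *
st()
E
```

```text
time: 13.45
position: [0.5156, 0.159, 0.0634]
tool_rot: [-0.163, -3.135, 0.001]
ft_force: [0.6, -0.2, -4.8]
grip_width: 0.752
grip_force: 30.0
13.45 [0.5156 0.159  0.0634] M [[-0.995, 0.104, -0.002], [0.104, 0.995, -0.0], [0.002, -0.001, -1.0]] [ 0.6 -0.2 -4.8] 0.7521795297498043 29.99725039349869 [ 0.29  0.33 -0.73  1.89  0.26  1.02  0.92]
```

```bash

python3 -m jog '[{"claw":60,"dx":0,"dy":0,"dz":5,"spin":0},{"claw":60,"dx":0,"dy":0,"dz":9,"spin":0},{"claw":60,"dx":0,"dy":0,"dz":11,"spin":0},{"claw":60,"dx":0,"dy":0,"dz":12,"spin":0},{"claw":60,"dx":0,"dy":0,"dz":13,"spin":0},{"claw":60,"dx":0,"dy":0,"dz":13,"spin":0}]'
```

```text
time: 13.95
position: [0.5163, 0.1598, 0.0516]
tool_rot: [0.162, 3.137, -0.0]
ft_force: [-0.7, -0.7, -4.1]
grip_width: 0.755
grip_force: 30.0
```

```bash

python3 -m jog '[{"claw":60,"dx":0,"dy":0,"dz":1,"spin":0},{"claw":60,"dx":0,"dy":0,"dz":2,"spin":0},{"claw":60,"dx":0,"dy":0,"dz":2,"spin":0},{"claw":87,"dx":0,"dy":0,"dz":2,"spin":0},{"claw":87,"dx":0,"dy":0,"dz":2,"spin":0},{"claw":87,"dx":0,"dy":0,"dz":2,"spin":0},{"claw":87,"dx":0,"dy":0,"dz":2,"spin":0},{"claw":87,"dx":0,"dy":0,"dz":-20,"spin":0},{"claw":87,"dx":0,"dy":0,"dz":-60,"spin":0},{"claw":87,"dx":0,"dy":0,"dz":-100,"spin":0},{"claw":87,"dx":0,"dy":0,"dz":-140,"spin":0},{"claw":87,"dx":0,"dy":0,"dz":-150,"spin":0}]'
python3 -m jog '[{"claw":87,"dx":0,"dy":0,"dz":0,"spin":90},{"claw":87,"dx":0,"dy":0,"dz":0,"spin":90},{"claw":87,"dx":0,"dy":0,"dz":0,"spin":90},{"claw":87,"dx":0,"dy":0,"dz":0,"spin":90},{"claw":87,"dx":0,"dy":0,"dz":0,"spin":90},{"claw":87,"dx":0,"dy":0,"dz":0,"spin":90},{"claw":87,"dx":0,"dy":0,"dz":0,"spin":90},{"claw":87,"dx":0,"dy":0,"dz":0,"spin":90},{"claw":87,"dx":0,"dy":0,"dz":0,"spin":90},{"claw":87,"dx":0,"dy":0,"dz":0,"spin":90},{"claw":87,"dx":0,"dy":0,"dz":0,"spin":90},{"claw":87,"dx":0,"dy":0,"dz":0,"spin":90},{"claw":87,"dx":0,"dy":0,"dz":0,"spin":90},{"claw":87,"dx":0,"dy":0,"dz":0,"spin":90},{"claw":87,"dx":0,"dy":0,"dz":0,"spin":90}]'
python3 - <<'E'
from h import *
i=cam('wrist');save(i,'w5.png')
st()
P=pts(i);x,y,z=[P[...,k] for k in range(3)]
p=P[(i['depth']>0)&(abs(x-.517)<.06)&(abs(y-.159)<.06)&(abs(z-.075)<.005)]
r=cv2.minAreaRect((p[:,:2]*1000).astype('f4'));print(len(p),r,p[:,2].mean())
print(tool([r[0][0]/1000,r[0][1]/1000,.048]))
E
```

```text
time: 14.95
position: [0.5194, 0.1615, 0.2082]
tool_rot: [0.16, 3.128, 0.004]
ft_force: [0.9, 0.7, 0.7]
grip_width: 0.999
grip_force: 0.0
time: 16.2
position: [0.5162, 0.1599, 0.2013]
tool_rot: [2.33, 2.107, -0.0]
ft_force: [0.6, -1.0, -0.4]
grip_width: 1.001
grip_force: 0.0
16.25 [0.5162 0.1599 0.2013] M [[0.1, 0.995, -0.0], [0.995, -0.1, -0.0], [-0.0, -0.0, -1.0]] [ 0.5 -0.5  0.4] 0.9982224703914722 0.0 [ 0.23  0.15 -0.63  1.75  0.09  1.26 -0.52]
4278 ((515.08056640625, 161.2974395751953), (65.88887023925781, 46.02322006225586), 84.14569854736328) 0.07454917316759581
[  1.28173321  -1.23208148 153.28821148]
```

The module stands flat on the mat, and its top face measures 65.9 x 46.0 mm. Regripping by the x faces.

```bash

python3 -m jog '[{"claw":80,"dx":1,"dy":-1,"dz":35,"spin":0},{"claw":80,"dx":1,"dy":-1,"dz":70,"spin":0},{"claw":80,"dx":1,"dy":-1,"dz":105,"spin":0},{"claw":80,"dx":1,"dy":-1,"dz":130,"spin":0},{"claw":80,"dx":1,"dy":-1,"dz":145,"spin":0},{"claw":80,"dx":1,"dy":-1,"dz":152,"spin":0},{"claw":80,"dx":1,"dy":-1,"dz":152,"spin":0},{"claw":40,"dx":1,"dy":-1,"dz":152,"spin":0},{"claw":40,"dx":1,"dy":-1,"dz":152,"spin":0},{"claw":40,"dx":1,"dy":-1,"dz":152,"spin":0},{"claw":40,"dx":1,"dy":-1,"dz":152,"spin":0},{"claw":40,"dx":1,"dy":-1,"dz":152,"spin":0},{"claw":40,"dx":1,"dy":-1,"dz":152,"spin":0},{"claw":40,"dx":1,"dy":-1,"dz":152,"spin":0},{"claw":40,"dx":1,"dy":-1,"dz":152,"spin":0}]' 30
python3 - <<'E'
from h import *
st(); print(tool([.527,-.321,.2]),tool([.44,-.1,.2]))
i=dict(np.load('pics/top3.npz'))
E
```

```text
time: 17.5
position: [0.5152, 0.161, 0.0499]
tool_rot: [2.333, 2.104, -0.001]
ft_force: [-2.6, -1.0, 4.6]
grip_width: 0.527
grip_force: 30.0
17.5 [0.5152 0.161  0.0499] M [[0.103, 0.995, -0.0], [0.995, -0.103, -0.0], [-0.0, -0.0, -1.0]] [-2.6 -1.   4.6] 0.5271938047550692 30.000015646219254 [ 0.18  0.32 -0.6   1.91  0.22  0.98 -0.63]
[-478.35066573   61.12139497 -149.95153017] [-267.43456865  -48.0774976  -149.99460782]
```

```bash

python3 -m jog '[{"claw":40,"dx":0,"dy":0,"dz":-15,"spin":0},{"claw":40,"dx":0,"dy":0,"dz":-40,"spin":0},{"claw":40,"dx":0,"dy":0,"dz":-75,"spin":0},{"claw":40,"dx":0,"dy":0,"dz":-110,"spin":0},{"claw":40,"dx":-10,"dy":-3,"dz":-140,"spin":0},{"claw":40,"dx":-35,"dy":-10,"dz":-165,"spin":0},{"claw":40,"dx":-70,"dy":-18,"dz":-170,"spin":0},{"claw":40,"dx":-105,"dy":-26,"dz":-170,"spin":0},{"claw":40,"dx":-140,"dy":-34,"dz":-170,"spin":0},{"claw":40,"dx":-175,"dy":-36,"dz":-170,"spin":0},{"claw":40,"dx":-210,"dy":-30,"dz":-170,"spin":0},{"claw":40,"dx":-245,"dy":-20,"dz":-170,"spin":0},{"claw":40,"dx":-280,"dy":-8,"dz":-170,"spin":0},{"claw":40,"dx":-315,"dy":4,"dz":-170,"spin":5},{"claw":40,"dx":-350,"dy":16,"dz":-170,"spin":5},{"claw":40,"dx":-385,"dy":28,"dz":-170,"spin":5},{"claw":40,"dx":-420,"dy":40,"dz":-170,"spin":5},{"claw":40,"dx":-450,"dy":52,"dz":-170,"spin":5},{"claw":40,"dx":-470,"dy":60,"dz":-170,"spin":5},{"claw":40,"dx":-478,"dy":61,"dz":-170,"spin":5}]'
python3 - <<'E'
from h import *
i=cam('wrist');save(i,'w6.png')
st()
P=pts(i);hsv=cv2.cvtColor(i['frame'],cv2.COLOR_RGB2HSV);H,S,V=[hsv[...,k].astype(int) for k in range(3)]
x,y,z=[P[...,k] for k in range(3)]
ye=(i['depth']>0)&(abs(x-.527)<.1)&(abs(y+.321)<.1)&(H>18)&(H<38)&(S>100)
for nm,m in(('top',ye&(abs(z-.08)<.004)),('floor',ye&(abs(z-.005)<.006))):
    p=P[m];print(nm,len(p),cv2.minAreaRect((p[:,:2]*1000).astype('f4')))
E
```

```text
time: 19.17
position: [0.526, -0.3253, 0.2172]
tool_rot: [-2.426, -1.994, 0.004]
ft_force: [-0.0, -0.4, -4.4]
grip_width: 0.527
grip_force: 30.0
19.2167 [ 0.5255 -0.3251  0.2173] M [[0.194, 0.981, -0.003], [0.981, -0.194, -0.0], [-0.001, -0.003, -1.0]] [-0.3 -2.2 -5. ] 0.5222990353101514 29.999237065203488 [ 0.69  0.27 -0.22  1.56  0.06  1.32  0.27]
top 767 ((534.3716430664062, -280.1628723144531), (6.266958713531494, 79.2815933227539), 79.52080535888672)
floor 1711 ((527.8727416992188, -310.3624572753906), (69.75859069824219, 103.25405883789062), 78.44044494628906)
```

View pics/w6.png

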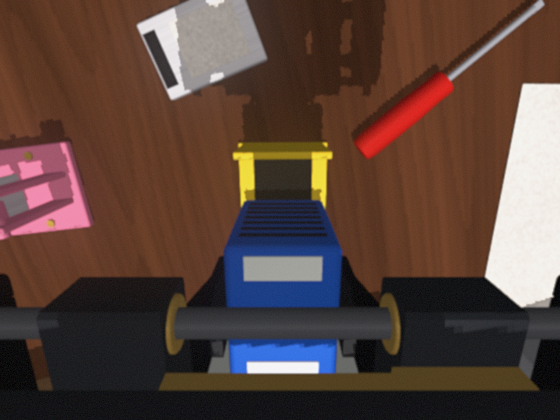

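The far wall (283,152) is visible past the module, and it confirms the bay's middle at about (526.7, -320.7) mm. Aligning just above the walls.

```bash

python3 -m jog '[{"claw":40,"dx":0,"dy":0,"dz":20,"spin":0},{"claw":40,"dx":0,"dy":0,"dz":45,"spin":0},{"claw":40,"dx":0,"dy":0,"dz":65,"spin":0},{"claw":40,"dx":0,"dy":0,"dz":75,"spin":0},{"claw":40,"dx":0,"dy":0,"dz":75,"spin":0},{"claw":40,"dx":0,"dy":0,"dz":75,"spin":0},{"claw":40,"dx":0,"dy":0,"dz":75,"spin":0}]'
python3 - <<'E'
from h import *
st();print(tool([.5267,-.3207,.053]))
i=cam('wrist')
P=pts(i);hsv=cv2.cvtColor(i['frame'],cv2.COLOR_RGB2HSV);H,S,V=[hsv[...,k].astype(int) for k in range(3)]
x,y,z=[P[...,k] for k in range(3)]
ye=(i['depth']>0)&(abs(x-.527)<.1)&(abs(y+.321)<.1)&(H>18)&(H<38)&(S>100)
p=P[ye&(abs(z-.08)<.004)];print(len(p),cv2.minAreaRect((p[:,:2]*1000).astype('f4')))
E
```

```text
time: 19.8
position: [0.528, -0.3207, 0.1461]
tool_rot: [2.42, 2.0, 0.001]
ft_force: [0.6, -0.2, -4.0]
grip_width: 0.524
grip_force: 30.0
19.8 [ 0.528  -0.3207  0.1461] M [[0.188, 0.982, 0.002], [0.982, -0.188, -0.001], [-0.001, 0.002, -1.0]] [ 0.6 -0.2 -4. ] 0.5235665172189355 29.99992038588971 [ 0.69  0.32 -0.22  1.65  0.07  1.18  0.26]
[-0.18037688 -1.43845616 93.0846402 ]
1313 ((534.5213012695312, -280.4676208496094), (6.490396499633789, 79.47272491455078), 79.2930908203125)
```

```bash

python3 -m jog '[{"claw":40,"dx":0,"dy":-1,"dz":10,"spin":0},{"claw":40,"dx":0,"dy":-1,"dz":22,"spin":0},{"claw":40,"dx":0,"dy":-1,"dz":35,"spin":0},{"claw":40,"dx":0,"dy":-1,"dz":50,"spin":0},{"claw":40,"dx":0,"dy":-1,"dz":65,"spin":0},{"claw":40,"dx":0,"dy":-1,"dz":77,"spin":0},{"claw":40,"dx":0,"dy":-1,"dz":85,"spin":0},{"claw":40,"dx":0,"dy":-1,"dz":89,"spin":0},{"claw":40,"dx":0,"dy":-1,"dz":89,"spin":0},{"claw":40,"dx":0,"dy":-1,"dz":89,"spin":0}]'
```

```text
time: 20.68
position: [0.5264, -0.3207, 0.0558]
tool_rot: [2.422, 2.0, 0.0]
ft_force: [0.6, -0.1, -4.4]
grip_width: 0.53
grip_force: 30.0
```

```bash

python3 -m jog '[{"claw":40,"dx":0,"dy":0,"dz":1,"spin":0},{"claw":40,"dx":0,"dy":0,"dz":2,"spin":0},{"claw":40,"dx":0,"dy":0,"dz":3,"spin":0},{"claw":40,"dx":0,"dy":0,"dz":4,"spin":0},{"claw":40,"dx":0,"dy":0,"dz":4,"spin":0},{"claw":40,"dx":0,"dy":0,"dz":4,"spin":0}]'
```

```text
time: 21.18
position: [0.5265, -0.3208, 0.0529]
tool_rot: [2.421, 2.0, 0.0]
ft_force: [-0.9, 1.2, 6.0]
grip_width: 0.526
grip_force: 30.0
```

```bash

python3 -m jog '[{"claw":60,"dx":0,"dy":0,"dz":0,"spin":0},{"claw":60,"dx":0,"dy":0,"dz":0,"spin":0},{"claw":60,"dx":0,"dy":0,"dz":0,"spin":0},{"claw":60,"dx":0,"dy":0,"dz":0,"spin":0},{"claw":60,"dx":0,"dy":0,"dz":-10,"spin":0},{"claw":60,"dx":0,"dy":0,"dz":-30,"spin":0},{"claw":60,"dx":0,"dy":0,"dz":-60,"spin":0},{"claw":60,"dx":0,"dy":0,"dz":-100,"spin":0},{"claw":60,"dx":0,"dy":0,"dz":-140,"spin":0},{"claw":60,"dx":0,"dy":0,"dz":-180,"spin":0},{"claw":60,"dx":-100,"dy":-120,"dz":-200,"spin":0},{"claw":60,"dx":-100,"dy":-120,"dz":-200,"spin":0},{"claw":60,"dx":-100,"dy":-120,"dz":-200,"spin":0},{"claw":60,"dx":-100,"dy":-120,"dz":-200,"spin":0},{"claw":60,"dx":-100,"dy":-120,"dz":-200,"spin":0},{"claw":60,"dx":-100,"dy":-120,"dz":-200,"spin":0}]'
python3 - <<'E'
from h import *
st()
for n in('top','scene'):
    i=cam(n);save(i,n+'4.png');P=pts(i);hsv=cv2.cvtColor(i['frame'],cv2.COLOR_RGB2HSV);H,S,V=[hsv[...,k].astype(int) for k in range(3)]
    x,y,z=[P[...,k] for k in range(3)]
    p=P[(i['depth']>0)&((H<6)|(H>174))&(S>150)&(z>.15)&(abs(y)<.1)&(x>.5)&(x<.8)]; print(n,len(p),p.mean(0) if len(p) else 0)
    p=P[(i['depth']>0)&(abs(x-.527)<.06)&(abs(y+.321)<.06)&(abs(z-.078)<.006)&((H<15)|(H>40)|(S<80))]
    if len(p): print('mod',len(p),cv2.minAreaRect((p[:,:2]*1000).astype('f4')),np.percentile(p[:,2],[10,50,90]))
E
```

```text
time: 22.52
position: [0.3875, -0.3979, 0.2529]
tool_rot: [2.425, 1.993, -0.0]
ft_force: [0.8, 0.9, 0.4]
grip_width: 0.688
grip_force: 0.0
22.5167 [ 0.3875 -0.3979  0.2529] M [[0.194, 0.981, 0.001], [0.981, -0.194, -0.002], [-0.002, 0.002, -1.0]] [0.8 0.9 0.4] 0.688212552063831 0.0 [ 0.87  0.12 -0.13  1.66  0.02  1.36  0.54]
top 418 [0.68907703 0.0084477  0.2244782 ]
mod 695 ((525.3221435546875, -322.85992431640625), (71.55381774902344, 47.1810417175293), 77.65593719482422) [0.07486594 0.07703102 0.07915544]
scene 338 [0.69491203 0.01223866 0.22469161]
mod 298 ((527.1830444335938, -323.6894836425781), (71.10400390625, 47.101829528808594), 78.14813995361328) [0.07520376 0.07725362 0.07908173]
```

View pics/scene4.png

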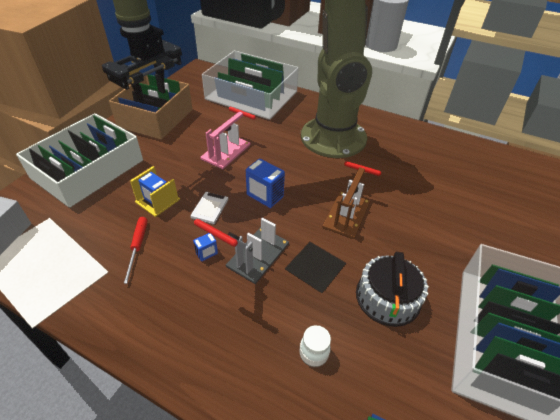

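The module sits in the carrier (155,190), the clamp is open (215,232), the wheel is at off (397,305), and the bystanders are where they were.

```bash
python3 -c "
from bench import *
print(close_job())"
```

```text
the job is handed in; nothing more can be done
None
```

I handed the job in at about 22.5 s of the 72 s. By the last pictures the wheel was on the green off mark, the clamp stayed open by itself, and the blue module stood flat in the middle of the yellow carrier; the judge returned no verdict.

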